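# Set the trunk clamp of a drilling jig with its thumbwheel

## Task

The blue jig on the bench must be set for the next pine trunk: with a fingertip on top of its knurled brass wheel, roll the wheel until the sliding jaw has closed so far that its black pointer stands level with the red gauge clip (within the clip's width). Turn the wheel only: do not push the jaw, do not pick anything up, leave the things lying around where they are, and finish clear of everything.

Things in the scene. Friction and masses are not known exactly. Their poses are not given: they have to be found in the camera images.
- jig: the blue trunk-drilling jig, bolted down: base plate 120 x 300 x 16 mm. Origin: centre of its underside, on the bench; x across it (away from the robot at yaw 0), y along it, z up. The wheel stands near its -y end (118 mm from the origin), the fixed blue jaw near its +y end (rubber face at y = +40 mm, top 72 mm high), the sliding aluminium jaw between them (top 72 mm high); along its +x side runs a white scale, 68 mm high. Everything on it stays below the top of the wheel.
- wheel_top (a point): the highest point of the knurled brass wheel's rim, mid-width, 90 mm above the bench (in the jig's frame x = 0, y = -118 mm). The wheel is 68 mm in diameter and 26 mm wide, its axle along the jig's y. It does not give under the finger: press lightly, 3 to 10 N is ample. A steel cheek beside it on the -y side is 62 mm high, the blue end plate on its +y side 66 mm. This point does not turn with the wheel.
- thumbwheel (a joint): turn of the wheel (rad), 0 to 7.4. It grows when the top of the rim is drawn towards the jig's +x (away from the robot at yaw 0), and this closes the jaw, 6 mm for each radian (1 mm for each 5.7 mm of rim); drawn the other way it opens. It starts between 0 and 1.5, turns with light drag (about 1 N at the rim) and stays where it is left.
- sliding_jaw: the aluminium jaw with a rubber face, 96 x 24 x 48 mm, driven along the jig's y by the wheel, closing towards +y. Not to be pushed directly. Origin: on the jig's underside plane, below the middle of the jaw, level with the pointer in y; axes as the jig's.
- pointer (a point): the tip region of the black pointer blade (2 mm wide) that the sliding jaw carries over the white scale, 74 mm above the bench. It moves along the jig's y with the jaw.
- mark: the red gauge clip fixed on the scale's outer edge, 8 mm wide along the jig's y, 22 mm long across it. Origin: centre of its top, 76 mm above the bench; axes as the jig's. It stands 10 to 33 mm from the pointer at the start, towards the jig's +y; the setting is right when the pointer has the same place along the jig's y as this origin, to 4 mm either way.
- screwdriver: a screwdriver lying between the robot and the jig; leave it alone. Origin: on the bench under its middle.
- wrench: a steel wrench lying beyond the jig; leave it alone. Origin: on the bench under its middle.
- jar: a glass jar, 64 mm across, 75 mm high; leave it alone. Origin: centre of its underside.
- mug: a blue mug, 76 mm across, 85 mm high; leave it alone. Origin: centre of its underside.
- slice: a slice of pine trunk, 72 mm across, 36 mm high; leave it alone. Origin: centre of its underside.
- tape: a black and red tape measure, 65 x 34 x 62 mm; leave it alone. Origin: centre of its underside.
- offcut: a light wood offcut, 110 x 45 x 35 mm; leave it alone. Origin: centre of its underside.

How it is judged:
On the way:
1. with a finger on the wheel, the pointer is brought level with the red clip (y of pointer in the frame of mark between -0.004 and 0.004 m and contact force between the fingers and thumbwheel above 0.2 N), for 0.04 s.
At the end, for the whole second after the job is handed in: The pointer stands within 4 mm of the middle of the red clip, measured along the jig, and the wheel is at rest (y of pointer in the frame of mark between -0.004 and 0.004 m and velocity of joint thumbwheel between -0.1 and 0.1 rad/s); the robot touches nothing.
It fails at once if the sliding jaw is pushed directly (contact force between any of the fingers, the arm and sliding_jaw above 1 N).
It fails at once if one of the things lying around is moved by more than 15 mm, or lifted (distance of any of screwdriver, wrench, jar, mug, slice, tape, offcut from where it was at the start of the episode above 0.015 m).
It also fails if it takes over 64 s, if anything falls off the work surface, if the arm or the gripper's body presses on something with over 40 N, if the wrist force passes 120 N, or if a joint passes its speed limit or range.

## Robot

A 7-joint arm with a two-finger parallel gripper is mounted at the origin on the work surface. World frame = base frame: x ahead of the robot, y to its left, z up, the work surface at z = 0. Lengths are in m, angles in rad, forces in N, time in s.
With the tool pointing down it reaches from about 0.425 to 0.825 m from the base axis. Payload 3.6 kg.
Tool frame: the origin (TCP) lies where the fingers leave the gripper's body, on its centre line; the fingertips stand 73 mm ahead of it and the grasp point (between the pads) lies 54 mm ahead of it; z points along the fingers, y is the line along which they close (so a half turn about z gives the same grasp; the last joint's range is limited). The gripper opens to 85 mm and grips with 20 to 120 N. Pads are 22 mm wide; open, the fingers measure 114 mm over their backs; the gripper's body (76 mm by 85 mm) begins 54 mm behind the grasp point. The pads swing forward as they close: fully open they stand 13 mm farther back than shut.
Start: joints at [-1.185, 0.615, -0.013, 1.423, 0.008, 1.103, -0.04], TCP at [0.261, 0.595, 0.304] pointing down, gripper open.
Joint ranges: [-3.12, 3.12], [-0.3, 2.06], [-1.34, 1.32], [0.26, 2.42], [-1.36, 4.5], [0.01, 1.98], [-2.84, 2.84]. Speed limits (rad/s): [2.79, 2.79, 3.14, 3.14, 3.14, 3.14, 3.14].

## Interface

Orientations are given as a unit quaternion [x, y, z, w].
In Python, from station import arm, snapshot, camera_info, ticket gives the robot as it stands. Calls block until the motion is done:
- arm.movep(position, orientation): joint-space move of the TCP to a pose.
- arm.line_to(position, velocity=0.15, ori=None): straight line of the TCP; ori=None keeps the orientation; velocity is the mean speed in m/s.
- arm.move_j(angles): joint-space move.
- arm.move_gripper(opening, effort=None): opening from 0.0 (shut) to 1.0 (fully open); effort is the grip in N (None keeps the last); returns when the fingers have stopped.
- arm.pause(seconds).
- arm.ik(position, orientation): joint angles nearest the present ones, or None.
- snapshot(name): name is "scene" or "top" or "wrist"; returns the picture (420x560x3 uint8, blue, green, red); there is no depth.
- camera_info(name): a dict with "fx", "fy", "cx", "cy" (pixels), "dist_coeffs" ([k1, k2, p1, p2, k3] as OpenCV has them; the pictures are not rectified), "R" (3x3) and "t" (3): a world point X has camera coordinates R X + t; the wrist camera has in their place "T_tool_cam" (4x4, takes a point from camera to tool coordinates, whose origin is the TCP and whose axes are the flange's). Camera axes: x right, y down, z forward; pixel columns grow to the right and rows downward; lengths in m; the calibration is good to about 2 mm. A picture is of the moment at which its call begins: read the wrist's pose just before it. camera_info takes no time and is no camera call.
A pose or a line that the arm cannot do raises arm.MotionError and nothing moves.
- ticket.finish_job(): hands the job in; it is judged then, once.
Readings, each from a call of its own:
- arm.read_time(): time.
- arm.read_joint_positions(): joint angles.
- arm.read_dq(): joint speeds.
- arm.read_effort(): joint torques, N m.
- arm.read_tool_pos(): TCP position.
- arm.read_eef_rot(): TCP orientation.
- arm.read_ft_force(): force on the tool from outside, world axes, zero at the start.
- arm.read_wrist_torque(): the same for the moment, N m.
- arm.read_opening(): opening from 0.0 (shut) to 1.0 (fully open).
- arm.read_finger_force(): force on a finger pad.
Only numpy, scipy, OpenCV 4.12 (cv2) and the standard library are available. Lean on these libraries where they do the work, as an engineer would, in place of code of your own. Each camera call takes 0.05 s, during which the arm holds its last target. There are 200 camera calls.

## Working session

There is one attempt and no reset: what is moved stays moved. The work goes in short steps, each a Python script; the robot and the scene stay as the last script left them, time stands still between calls to the robot, and variables do not carry over. Pictures are saved under pics/ and viewed, at most 10 in all, crops included, and the job is handed in when it is done.

```bash
mkdir -p pics; ls
python3 - <<'E'
from station import arm, snapshot, camera_info
import cv2
for n in ("scene","top"):
    cv2.imwrite(f"pics/{n}0.png",snapshot(n)); c=camera_info(n); print(n,c)
print(camera_info("wrist")); print(arm.read_eef_rot(),arm.read_tool_pos(),arm.read_time())
E
```

```text
pics
scene {'fx': 539.074936588576, 'fy': 539.074936588576, 'cx': 272.60823395626113, 'cy': 207.19101385410406, 'dist_coeffs': array([0.00365233, 0.        , 0.        , 0.        , 0.        ]), 'R': array([[ 0.60649493,  0.7950234 , -0.01008408],
       [ 0.5987654 , -0.46504773, -0.65208175],
       [-0.52310983,  0.38944628, -0.75808159]]), 't': array([-0.41708361, -0.23915071,  1.37554823])}
top {'fx': 497.1613705905189, 'fy': 497.1613705905189, 'cx': 279.7134405963101, 'cy': 211.13346459666494, 'dist_coeffs': array([0.04810338, 0.        , 0.        , 0.        , 0.        ]), 'R': array([[ 1.38673712e-02, -9.99903580e-01,  7.25643158e-04],
       [-9.75727140e-01, -1.36906881e-02, -2.18561462e-01],
       [ 2.18550323e-01,  2.32284320e-03, -9.75822915e-01]]), 't': array([0.08911372, 0.60338685, 1.15347796])}
{'fx': 300.68615323880266, 'fy': 300.68615323880266, 'cx': 277.333264426853, 'cy': 204.59594825977194, 'dist_coeffs': array([-0.02533322,  0.        ,  0.        ,  0.        ,  0.        ]), 'T_tool_cam': array([[ 6.61625334e-05, -9.63455399e-01, -2.67868793e-01,
         6.87607851e-02],
       [ 9.99999903e-01,  1.80140899e-04, -4.00924622e-04,
         1.14056396e-04],
       [ 4.34527117e-04, -2.67868741e-01,  9.63455318e-01,
        -7.00547682e-02],
       [ 0.00000000e+00,  0.00000000e+00,  0.00000000e+00,
         1.00000000e+00]])}
[ 2.04908586e-01  9.78780420e-01 -1.14586451e-03 -2.19384534e-04] [0.26052423 0.59493652 0.30285602] 0.1
```

View pics/top0.png

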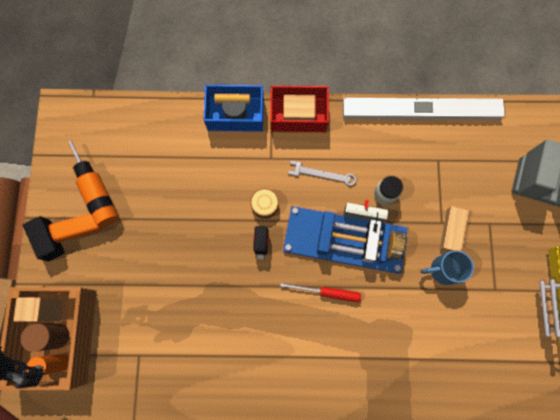

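View pics/scene0.png

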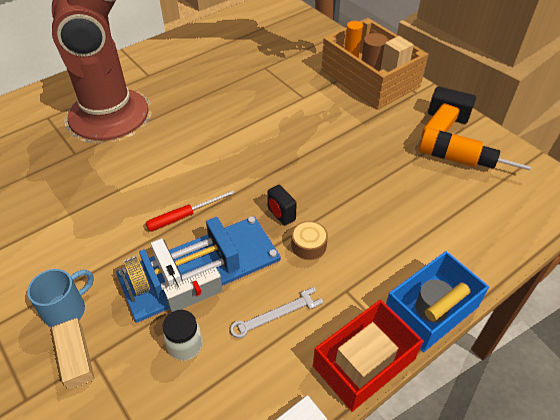

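Both views show the jig at yaw of roughly -13°, with the wheel at top (399,244), the pointer near (374,228) and the red clip near (367,206). The jar (389,190) and mug (453,267) are lower than the gripper body will be.

```bash
cat > h.py <<'E'
from station import arm, snapshot, camera_info, ticket
import numpy as np, cv2
from scipy.spatial.transform import Rotation as Ro
def pose(name):
    """camera-to-world R, origin"""
    c=camera_info(name)
    if name=="wrist":
        T=np.array(c["T_tool_cam"]); Rt=Ro.from_quat(arm.read_eef_rot()).as_matrix()
        return c,Rt@T[:3,:3],Rt@T[:3,3]+np.array(arm.read_tool_pos())
    R=np.array(c["R"]); return c,R.T,-R.T@np.array(c["t"])
def cast(P,px,z):
    c,R,o=P
    K=np.array([[c["fx"],0,c["cx"]],[0,c["fy"],c["cy"]],[0,0,1.]])
    u=cv2.undistortPoints(np.float64(px).reshape(-1,1,2),K,c["dist_coeffs"])[:,0]
    d=np.c_[u,np.ones(len(u))]@R.T
    return o+d*((z-o[2])/d[:,2])[:,None]
def jig_quat(yaw,s=1):
    c,n=np.cos(yaw),np.sin(yaw)
    x=np.array([-n,c,0])*s; y=np.array([c,n,0])*s
    return Ro.from_matrix(np.c_[x,y,[0,0,-1]]).as_quat()
def blobs(img,lo,hi,amin):
    m=cv2.inRange(cv2.cvtColor(img,cv2.COLOR_BGR2HSV),lo,hi)
    return [k for k in cv2.findContours(m,cv2.RETR_EXTERNAL,cv2.CHAIN_APPROX_NONE)[0] if cv2.contourArea(k)>amin]
E
python3 - <<'E'
from h import *
im=cv2.imread("pics/top0.png"); P=pose("top")
m=cv2.inRange(cv2.cvtColor(im,cv2.COLOR_BGR2HSV),(100,150,50),(125,255,255))
roi=np.zeros_like(m); roi[195:285,270:415]=255; m&=roi
pts=np.argwhere(m>0)[:,::-1]
w=cast(P,pts,0.016)[:,:2].astype(np.float32)
r=cv2.minAreaRect(w); print(r); print(cv2.boxPoints(r))
b=cv2.boxPoints(r); yaw=np.radians(-13)
print("wheel px",cast(P,[(399,243)],0.09))
cen=np.array(r[0])
long=[b[i+1]-b[i] for i in range(2)]; l=max(long,key=np.linalg.norm); l=l*np.sign(l[1]); yaw=np.arctan2(-l[0],l[1])
wt=cen-0.118*l/np.linalg.norm(l); print(yaw,wt)
for s in(1,-1): print(s,arm.ik([*wt,0.25],jig_quat(yaw,s)))
E
```

```text
((0.5444084405899048, -0.06795200705528259), (0.2939189374446869, 0.1182108074426651), 80.1364517211914)
[[ 0.4610022  -0.2026143 ]
 [ 0.57746565 -0.22286409]
 [ 0.62781465  0.06671029]
 [ 0.5113512   0.08696008]]
wheel px [[ 0.52357894 -0.1857857   0.09      ]]
-0.17215137 [ 0.52419477 -0.1842078 ]
1 [-0.06509656  0.58496434  0.57402745  1.78187062 -0.39554582  0.89174714
  0.51369361]
-1 [-0.33288939  0.78862859  1.1334802   1.78932706 -0.8009666   1.10840586
 -2.23020156]
```

Run:
```python
from h import *
q=jig_quat(-0.172)
arm.move_gripper(0.0)
arm.movep([0.524,-0.184,0.26],q)
P=pose("wrist"); im=snapshot("wrist"); cv2.imwrite("pics/w1.png",im)
np.save("w1.npy",np.array(P,dtype=object),allow_pickle=True)
print(arm.read_time(),arm.read_tool_pos(),arm.read_ft_force(),arm.read_opening())
```

```text
3.8167 [ 0.52448579 -0.18297547  0.25989142] [ 0.00403704 -0.28399647  0.06244714] -0.002014403129263833
```

View pics/w1.png

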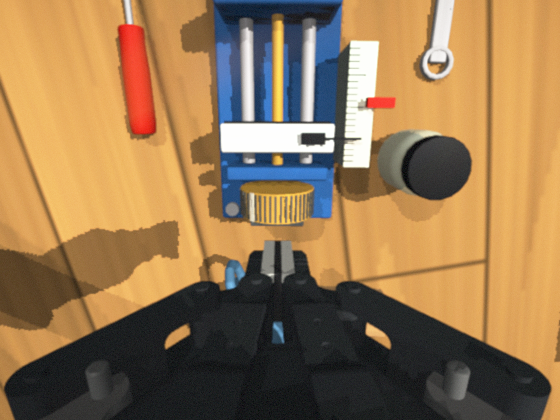

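The wrist view shows the wheel at about (278,203), the fingertips at (278,243), the pointer tip at (352,139) and the red clip at (380,103). The jar is clear, to the right.

```bash
cat >> h.py <<'E'
YAW=-0.172
ex=np.array([np.cos(YAW),np.sin(YAW)]); ey=np.array([-np.sin(YAW),np.cos(YAW)])
def measure(P,im,ref=(0.524,-0.184)):
    """clip and pointer in jig axes about ref (m)"""
    h=cv2.cvtColor(im,cv2.COLOR_BGR2HSV)
    red=cv2.inRange(h,(0,170,90),(8,255,255))|cv2.inRange(h,(172,170,90),(180,255,255)); red[:,:330]=0
    k=max(cv2.findContours(red,0,2)[0],key=cv2.contourArea)
    clip=cast(P,[cv2.minAreaRect(k)[0]],0.076)[0,:2]-ref
    return k,np.array([clip@ex,clip@ey])
E
python3 - <<'E'
from h import *
im=cv2.imread("pics/w1.png"); P=tuple(np.load("w1.npy",allow_pickle=True))
k,c=measure(P,im); print("clip",cv2.minAreaRect(k),c)
g=cv2.cvtColor(im,6)
print(g[128:150,340:362])
ref=np.array([.524,-.184])
def J(px,z): 
    d=cast(P,px,z)[:,:2]-ref; return np.c_[d@ex,d@ey].round(4)
print("ptr",J([(350,139),(358,139)],.074))
print("wheel rect top row/bottom row",J([(242,200),(314,200),(278,182),(278,222)],.09))
print("base edges/jaws",J([(223,205),(332,205)],.016), J([(278,6)],.072),J([(222,140),(335,140)],.072))
E
```

```text
clip ((380.5, 102.0), (10.0, 29.0), 90.0) [0.08229946 0.08471871]
[[ 62  65  61  69 102 200 253 255 254 254 254 254 254 254 254 254 254 254
  254 254 254 254]
 [ 64  66  64  63 107 206 254 255 254 254 254 254 254 254 254 254 254 254
  254 254 254 254]
 [ 63  62  63  65 108 203 251 254 253 253 253 253 253 252 252 253 254 254
  254 254 254 254]
 [ 68  64  67  64  99 171 225 232 233 232 232 234 232 233 238 249 253 254
  254 254 254 254]
 [ 67  63  62  64 109 197 244 247 246 245 245 245 245 246 247 251 254 254
  254 254 254 254]
 [ 65  63  60  71 131 228 254 255 253 253 253 253 253 253 253 254 254 254
  254 254 254 254]
 [ 67  67  62  70 140 235 255 255 254 254 254 254 254 254 254 254 254 254
  254 254 254 254]
 [ 67  64  65  75 138 235 255 255 255 255 255 255 255 255 255 255 255 255
  255 255 254 254]
 [ 62  63  65  70 129 227 254 255 254 254 254 254 255 254 254 254 255 254
  254 254 254 254]
 [ 60  57  53  59  95 158 206 214 215 218 216 219 216 218 218 219 220 221
  218 215 224 240]
 [ 55  50  51  54  64  77  96  99  96  97  98  96  96  99 100 103 100  98
  100  98 125 208]
 [ 59  56  
[... 572 characters left out ...]
 255 254 255 254 253 252 249 249 249 251 252 252
  252 252 252 253]
 [ 63  65  58 106 214 254 255 254 254 254 254 253 253 253 253 253 253 253
  254 253 253 254]
 [ 64  61  59 107 222 254 255 255 254 254 254 254 254 254 254 254 254 253
  253 253 253 253]
 [ 67  60  60 108 208 253 253 253 253 253 252 252 252 252 253 254 254 253
  254 253 253 254]
 [ 66  58  60  94 169 223 227 226 227 227 227 228 230 241 251 253 254 254
  253 253 254 253]]
ptr [[0.06   0.0552]
 [0.0667 0.0553]]
wheel rect top row/bottom row [[-0.0297  0.0065]
 [ 0.0297  0.0067]
 [-0.0001  0.0217]
 [ 0.     -0.0125]]
base edges/jaws [[-0.0595 -0.0185]
 [ 0.0588 -0.0182]] [[-0.0004  0.1543]] [[-0.0473  0.054 ]
 [ 0.0479  0.0542]]
```

Run:
```python
import cv2
im=cv2.imread("pics/w1.png"); cv2.imwrite("pics/w1c.png",cv2.resize(im[80:270,200:400],None,fx=4,fy=3.1,interpolation=2)[:600])
```

```text
(no output)
```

View pics/w1c.png

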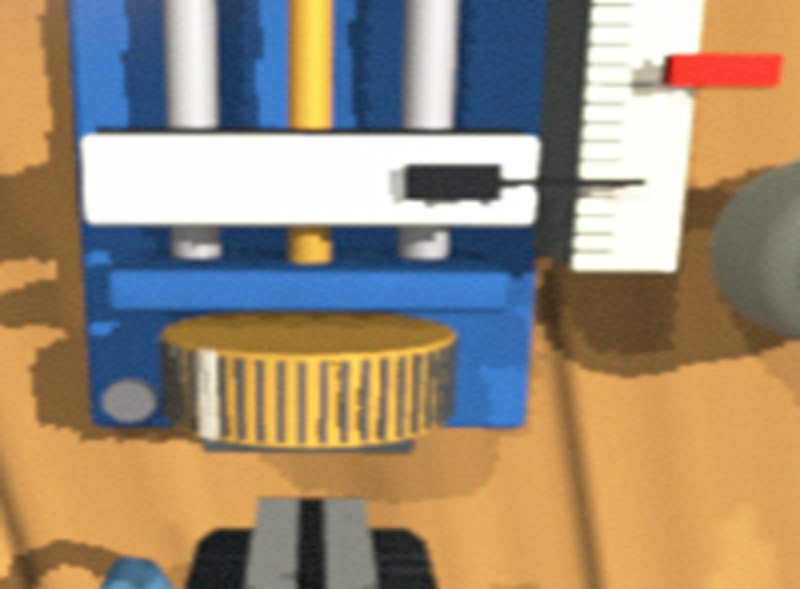

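Pointer-to-clip gap is about 29.4 mm, so about 4.9 rad. The wheel top sits at about (0.524,-0.185). I'll touch down to find the contact height and stiffness.

```bash
cat >> h.py <<'E'
W=np.array([0.524,-0.184])-0.001*ey; Q=jig_quat(YAW)
def at(x,z): return [*(W+x*ex),z]
E
python3 - <<'E'
from h import *
arm.line_to(at(0,0.169),0.1,ori=Q)
f0=arm.read_ft_force()
z=0.169
while z>0.156:
    z-=0.0007; arm.line_to(at(0,z),0.02); f=arm.read_ft_force()-np.array(f0)
    print(round(z,4),np.round(arm.read_tool_pos()[2],4),f.round(2))
    if abs(f[2])>5: break
print(arm.read_time(),f0)
E
```

```text
0.1683 0.1687 [ 1.05  0.44 -0.4 ]
0.1676 0.1676 [ 0.8   0.39 -0.66]
0.1669 0.1668 [ 0.22 -0.19 -1.21]
0.1662 0.1661 [-0.2  -0.21 -0.79]
0.1655 0.1654 [ 1.1   0.73 -1.07]
0.1648 0.1648 [ 0.89  0.27 -0.84]
0.1641 0.164 [ 0.18  0.39 -0.7 ]
0.1634 0.1633 [ 0.11  0.27 -0.48]
0.1627 0.1628 [ 1.42  0.72 -0.28]
0.162 0.1627 [-0.01 -0.05  4.33]
0.1613 0.1626 [0.68 0.58 7.6 ]
7.625 [-0.75333465 -0.06204856  0.98990197]
```

```bash
cat >> h.py <<'E'
R,A,Z0=0.034,0.007,0.1627
def zc(x,p):
    u=max(abs(x)-A,0); r=R
    return Z0-r+np.sqrt(r*r-u*u)-p
def stroke(x0,x1,p=0.0012,v=0.05,n=7,touch=True):
    if touch:
        arm.line_to(at(x0,zc(x0,-0.006)),0.2); arm.line_to(at(x0,zc(x0,p)),0.06)
    fz=[]
    for x in np.linspace(x0,x1,n+1)[1:]:
        arm.line_to(at(x,zc(x,p)),v); fz.append(arm.read_ft_force()[2])
    arm.line_to(at(x1,zc(x1,-0.012)),0.15)
    return np.round(fz,1)
def look(ref=np.array([.524,-.184])):
    P=pose("wrist"); im=snapshot("wrist"); c,Rm,o=P
    k,clip=measure(P,im)
    ys=np.arange(0.045,0.11,0.0003); g=cv2.GaussianBlur(cv2.cvtColor(im,6),(3,3),0)
    K=np.array([[c["fx"],0,c["cx"]],[0,c["fy"],c["cy"]],[0,0,1.]])
    s=0
    for x in (0.061,0.063,0.065):
        X=np.c_[ref+x*ex+ys[:,None]*ey,np.full(len(ys),0.074)]
        px=cv2.projectPoints(X,Rm.T,-Rm.T@o,K,c["dist_coeffs"])[0][:,0].astype(np.float32)
        s=s+cv2.remap(g,px[:,0:1],px[:,1:2],1)[:,0].astype(float)/3
    ok=s<s.min()+25
    return im,clip[1],ys[ok].mean(),np.ptp(ys[ok]),s.min()
E
python3 - <<'E'
from h import *
print(stroke(0,0.022,touch=False))
arm.line_to(at(0,0.19),0.2)
im,*r=look(); print(np.round(r,4),"gap",r[0]-r[1]); cv2.imwrite("pics/w2.png",im); print(arm.read_time())
E
```

```text
[7.5 6.9 4.8 4.7 4.  3.1 4.2]
[8.46e-02 5.96e-02 9.00e-04 7.30e+01] gap 0.025078432644362707
9.9667
```

View pics/w2.png

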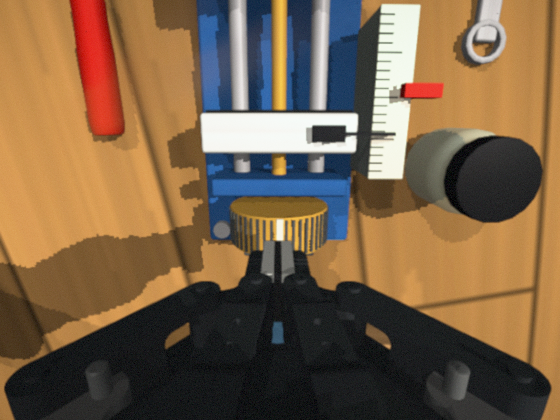

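The pointer is now at (385,134) and the clip at (422,90). The half stroke closed the jaw about 4.3 mm, leaving a gap of about 25 mm. Next come full strokes, measuring after each, then a final partial one.

Run:
```python
from h import *
gap=0.0251; per=None
for i in range(6):
    x1=0.022
    if per and gap<per: x1=-0.022+0.044*gap/per
    f=stroke(-0.022,x1)
    arm.line_to(at(0,0.19),0.25)
    im,*r=look(); g=r[0]-r[1]; d=gap-g; print(f,np.round(r,4),"gap",round(g,4),round(arm.read_time(),1))
    if not 0.002<d<0.013: print("unexpected",d); break
    if x1==0.022: per=d
    gap=g
    if gap<0.0012 or arm.read_time()>50: break
cv2.imwrite("pics/w3.png",im)
```

```text
[6.3 5.1 4.8 4.1 4.6 4.1 2.8] [8.47000e-02 6.71000e-02 9.00000e-04 8.06667e+01] gap 0.0176 13.1
[6.4 5.2 5.7 5.2 4.9 3.6 2.5] [8.46000e-02 7.49000e-02 9.00000e-04 7.53333e+01] gap 0.0098 16.1
[6.5 4.  5.5 5.7 4.  3.9 3.4] [8.46000e-02 8.19000e-02 1.80000e-03 4.73333e+01] gap 0.0027 19.2
[6.2 6.9 6.7 6.4 4.9 5.4 5.1] [8.46000e-02 8.52000e-02 1.20000e-03 5.66667e+01] gap -0.0006 22.1
```

View pics/w3.png

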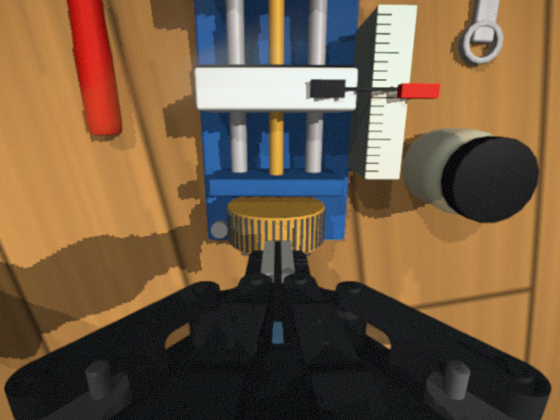

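The pointer (row 90) is level with the red clip (row 90) at (420,90), with a measured offset of about 0.6 mm. I'll lift clear and hand in.

Run:
```python
from h import *
arm.line_to(at(0,0.26),0.2); arm.pause(0.5)
_,*r=look(); print("gap",r[0]-r[1],arm.read_time(),arm.read_ft_force())
print(ticket.finish_job())
```

```text
gap -0.0004741455443790926 23.175 [ 0.27729202 -0.30028362  0.8858921 ]
the job is handed in; nothing more can be done
None
```

The job is handed in: I rolled the wheel until the pointer stood about 0.5 mm from the middle of the red clip (4 mm allowed), then lifted the arm clear at about 23 s; the judge's verdict was not shown.

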